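# Start up the polisher console

### The arm

A 6-joint arm with a two-finger parallel gripper is mounted at the origin on a cart in front of the work surface, level with it; the furniture and walls round the work are solid. World frame = base frame: x ahead of the robot, y to its left, z up, the work surface at z = 0. Lengths are in m, angles in rad, forces in N, time in s.
With the tool pointing down it reaches from about 0.35 to 0.85 m from the base axis. Payload 8.1 kg.
Tool frame: the origin (TCP) lies at the very end of the fingers, on their centre line; the grasp point (between the pads) lies 19 mm behind it (robot.pinch_z is the z of the grasp point in the tool frame, in m); z points along the fingers, y is the direction in which the jaws open and shut (so a half turn about z gives the same grasp; the last joint's range is limited). The gripper opens to 93 mm and grips with 3 to 60 N. Pads are 15 mm wide; open, the fingers measure 128 mm over their backs; the gripper's body (75 mm by 188 mm) begins 65 mm behind the grasp point.
Start: joints at [-1.188, 0.13, 1.488, -0, 1.523, -0.085], TCP at [0.271, -0.536, 0.219] pointing down, gripper open.
Joint ranges: [-2.96, 2.96], [-0.89, 2.26], [0.02, 2.5], [-1.34, 4.48], [0, 2.73], [-2.66, 2.66]. Speed limits (rad/s): [2.39, 2.39, 2.79, 3.14, 3.14, 3.14].

### API

Orientations are given as a rotation vector (axis times angle).
In Python, from plant import robot gives the robot as it stands.
- The arm moves only by the tool drive_tool, never from a script. Its argument "steps" is a list of rows, each an object of numbers: "jaw": the opening, from 0 (shut) to 1 (fully open); "tx", "ty", "tz": the shift along the tool's x, y, z scaled (see below); "turn": the turn about the tool's z scaled (see below). A call has 1 to 12 rows; each row is the pose to reach, as a shift and turn from the pose commanded when the call began, along the tool's axes at that moment, turning the shorter way round; what a row does not reach only later rows make up. The controller multiplies each number of a shift by 0.3 m and each number of a turn by 180 degrees. A row lasts 1/10 s, in which the tool goes at most 50 mm and 8.59 degrees, less where a joint would pass 70% of its speed; a pose out of reach is approached as far as the arm can. A call with a number of a shift or a turn outside -1 to 1 is refused whole. A call with a gripper value outside its range is refused whole. The fingers move at their own pace and stop on an object; "force" is the grip in N (left out, the last holds). Time passes only in rows, so rows that repeat a pose let the fingers close. It gives the time, the measured TCP pose, the force and the opening at its end, in the units of the state.
- robot.read_state(): the state, without advancing time (a new reading comes with each control period).
- robot.read_camera(name): name is "scene" or "top"; returns (picture, depth): 480x640x3 uint8, blue, green, red; 480x640 float32, m along the optical axis (not along the pixel's ray), 0 where there is no reading.
- robot.get_calibration(name): a dict with "fx", "fy", "cx", "cy" (pixels), "k1" (the pictures are not rectified: a ray, as slopes to the right and down, at radius r is drawn at 1 + k1 r^2 times it, then the intrinsics apply), "eye" and "attitude" of the camera in the world. Camera axes: x right, y down, z forward; pixel columns grow to the right and rows downward; lengths in m; the calibration is good to about 2 mm. A picture is of the moment at which its call begins. get_calibration takes no time and is no camera call.
- robot.close_job(): hands the job in, once; it reports no verdict.
The state is a dict: "t": time; "q": joint angles; "dq": joint speeds; "joint_torque": joint torques, N m; "tool_pos": TCP position; "orientation": TCP orientation; "force": force on the tool from outside, world axes, zero at the start; "wrist_torque": the same for the moment, N m; "opening": finger opening in m.
Only numpy, scipy, OpenCV 4.12 (cv2) and the standard library are available. Lean on these libraries where they do the work, as an engineer would, in place of code of your own. Each camera call takes 0.05 s, during which the arm holds its last target.

### The job

Start up the polisher from the console on the bench, pressing with the fingertips alone: first push the raised far end of the long rocker fully down to switch on the dust extraction, then press the square key fully in so that it stays in, and last press the small round start button fully in for a moment and let it come back up. Keep strictly to that order, do not press the big mushroom-shaped stop button, and leave the loose things round the console where they lie.

Things in the scene. Friction and masses are not known exactly. Their poses are not given: they have to be found in the camera images.
- console: grey console box screwed to the bench, 160 mm square, 70 mm high, small steel lugs at its sides; origin under its centre, x away from the robot (far side), y to the left. On its top, two by two, 76 mm apart, turned like it, stand four square modules (70 mm, 12 mm high plus a 3 mm frame), in varying order. A bench vise 170 mm high stands close to its right
- rocker_far_end (a point): point on the top face of the long black rocker paddle (58 mm along console x, 34 mm wide, 12 mm thick), 18 mm from its pivot towards its far end (console +x); the far end stands up at the start. It moves with the rocker, sinks about 7 mm when pressed home, and is then 24 mm above the console's top, 9 mm above the fixed frame round the paddle
- rocker (a joint): tilt of the rocker paddle, rad: 0 near end down (off), 0.4 far end fully down (on). Stiff; it stays where it is left; about 4 N at the marked point moves it
- square_key_top (a point): centre of the top face of the black square key (32 mm square), which stands 13 mm proud of its frame at the start and 5 mm when fully in; it moves with the key
- square_key (a joint): how far the square key is pressed, m: 0 up, 0.008 fully in. About 4 N moves it straight down; it has no return spring and stays in
- start_button_top (a point): centre of the flat top of the small round black start button (27 mm across), which stands 12 mm proud of its steel collar; it moves with the button
- start_button (a joint): how far the start button is pressed, m: 0 up, 0.007 fully in. Spring return, about 1.5 N to begin and 4.5 N fully in
- stop_button_top (a point): centre of the domed top of the big mushroom-shaped black stop button (47 mm across), the tallest control, its top 38 mm above the console's top
- stop_button (a joint): how far the stop button is pressed, m: 0 up, 0.007 fully in. Spring return, light like the start button
- pliers: loose bystander: pliers with red handles, 63x201x14 mm, lying to the left of the console; origin at the centre of its underside
- scale_block_4: loose bystander: thin dark wooden slip, 36x120x10 mm, lying to the left of the console; origin at the centre of its underside
- tape_roll: loose bystander: roll of tape, 91 mm across, 24 mm high, lying to the left of the console, beyond the pliers; origin at the centre of its underside
- scale_block_2: loose bystander: light wooden block, 38x120x25 mm, lying behind the console; origin at the centre of its underside
- sand_block: loose bystander: dark sanding block, 61x101x32 mm, lying behind the console; origin at the centre of its underside
- nail_tin: loose bystander: round tin, 76 mm across, 58 mm high, standing behind the console to the left; origin at the centre of its underside

How it is judged:
By the outcome, as a careful person would: the job done as asked, in the order asked, and still so for the second after the job is handed in, with the robot touching nothing.
It also fails if it takes over 32 s, if anything falls off the work surface, if the arm or the gripper's body presses on something with over 40 N, if the wrist force passes 120 N, or if a joint passes its speed limit or range.

## Working session

There is one attempt and no reset: what is moved stays moved. The work goes in short steps, Python scripts to look and compute and a tool call to move; the robot and the scene stay as the last step left them, time stands still between calls to the robot, and variables do not carry over. Pictures are saved under pics/ and viewed, and the job is handed in when it is done.

Besides the shell and the picture viewer there is one more tool, called after "Call:" in YAML: its name, and indented under it one key for each argument. drive_tool: Moves the arm, as the interface text tells. Its arguments: {"type":"object","properties":{"steps":{"type":"array"},"force":{"type":"number"}},"required":["steps"]}

```bash
ls; mkdir -p pics; python3 - <<'E'
from plant import robot
import cv2,numpy as np
for n in("scene","top"):
    p,d=robot.read_camera(n); cv2.imwrite(f"pics/{n}0.png",p); np.save(f"{n}_d.npy",d); np.save(f"{n}_p.npy",p); print(n,robot.get_calibration(n))
print(robot.read_state(),robot.pinch_z)
E
```

```text
pics
scene {'fx': 498.86383868125034, 'fy': 498.86383868125034, 'cx': 325.23299891593246, 'cy': 233.01278022492463, 'k1': 0.016192756630343943, 'eye': array([ 0.02296045, -0.79392065,  0.52752779]), 'attitude': array([-1.98310902,  0.73404881, -0.43412862])}
top {'fx': 543.6430745800485, 'fy': 543.6430745800485, 'cx': 321.20380667429316, 'cy': 241.2517286443716, 'k1': -0.0377831552355434, 'eye': array([ 0.38988545, -0.2019901 ,  1.09219217]), 'attitude': array([-2.19456941,  2.15452357, -0.12907093])}
{'t': 0.1, 'q': array([-1.18843902e+00,  1.31089708e-01,  1.48913519e+00, -3.98749745e-05,
        1.52301911e+00, -8.54476916e-02]), 'dq': array([-0.0015045 , -0.00324045,  0.00092775,  0.00155271, -0.00114802,
        0.00131741]), 'joint_torque': array([ 1.87310063e-03, -5.61340356e+01, -4.93093836e+01,  7.69622298e-02,
        2.91609485e-02, -7.21923266e-05]), 'tool_pos': array([ 0.27034802, -0.53507373,  0.21770925]), 'orientation': array([-3.05446116e+00, -7.27770020e-01,  4.45314479e-04]), 'force': array([ 0.60431984, -0.15698326, -0.16037288]), 'wrist_torque': array([ 0.01882316, -0.07003598, -0.05105212]), 'opening': 0.09299579348474156} -0.0188
```

View pics/scene0.png

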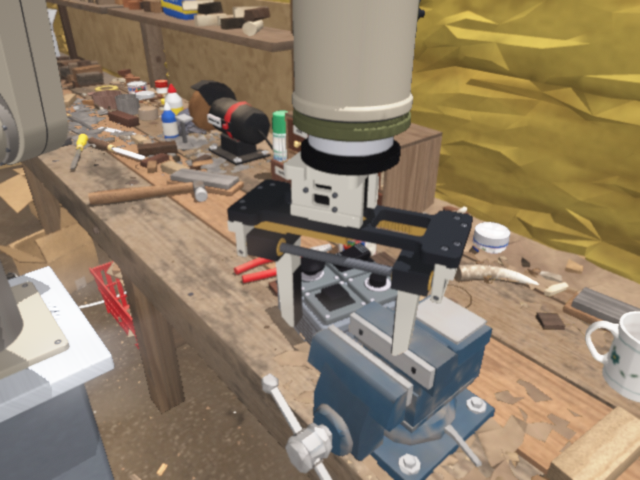

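View pics/top0.png

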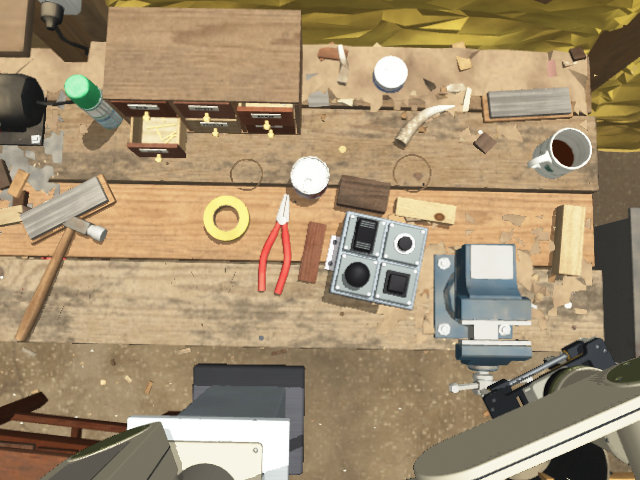

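The top view shows the rocker near (366,235), start button near (404,243), mushroom stop near (357,273) and square key near (396,284). The vise is to the right at (490,300). I'll zoom in and measure.

```bash
cat > h.py <<'E'
import numpy as np,cv2
from scipy.spatial.transform import Rotation as R
from plant import robot
def K(c): return np.array([[c['fx'],0,c['cx']],[0,c['fy'],c['cy']],[0,0,1]]),np.array([c['k1'],0,0,0,0.])
def rays(n,px):
    c=robot.get_calibration(n);k,d=K(c)
    u=cv2.undistortPoints(np.array(px,float).reshape(-1,1,2),k,d).reshape(-1,2)
    return c['eye'],R.from_rotvec(c['attitude']).as_matrix()@np.c_[u,np.ones(len(u))].T
def onplane(n,px,z):
    e,r=rays(n,px); s=(z-e[2])/r[2]; return (e[:,None]+r*s).T
def bydepth(n,px,d):
    e,r=rays(n,px); return np.array([e+r[:,i]*d[int(round(p[1])),int(round(p[0]))] for i,p in enumerate(px)])
def proj(n,P):
    c=robot.get_calibration(n);k,d=K(c);r=R.from_rotvec(c['attitude']).inv()
    return cv2.projectPoints(r.apply(np.array(P)-c['eye']),np.zeros(3),np.zeros(3),k,d)[0].reshape(-1,2)
E
python3 - <<'E'
from h import *
p=np.load("top_p.npy");d=np.load("top_d.npy")
c=p[200:320,320:440]; cv2.imwrite("pics/crop0.png",cv2.resize(c,(600,600),interpolation=cv2.INTER_CUBIC))
px=[(366,235),(404,243),(357,273),(396,284),(383,260),(490,262),(490,310),(350,190),(425,210),(366,222),(366,248),(310,175)]
print(np.round(bydepth("top",px,d),3))
# dark masks
m=(p.max(2)<55).astype(np.uint8); m[:205]=0;m[312:]=0;m[:,:325]=0;m[:,430:]=0
n,l,s,ce=cv2.connectedComponentsWithStats(m)
for i in range(1,n):
    if s[i,4]>40:
        cn=cv2.findContours((l==i).astype(np.uint8),0,2)[0][0]
        print(s[i],ce[i].round(1),cv2.minAreaRect(cn), np.round(np.median(bydepth("top",np.argwhere(l==i)[:,::-1],d),axis=0),4))
# depth height map
ys,xs=np.mgrid[205:312,325:430]; P=bydepth("top",np.c_[xs.ravel(),ys.ravel()],d); z=P[:,2].reshape(xs.shape)
g=np.clip((z-0.05)/0.07*255,0,255).astype(np.uint8); cv2.imwrite("pics/z0.png",cv2.resize(g,(600,600),interpolation=0))
mk=((z>.06)&(z<.12)).astype(np.uint8); cn=max(cv2.findContours(mk,0,2)[0],key=cv2.contourArea)
print(cv2.minAreaRect(cn))
E
```

```text
[[ 0.39  -0.202  1.092]
 [ 0.494 -0.369  0.095]
 [ 0.436 -0.281  0.106]
 [ 0.418 -0.354  0.097]
 [ 0.464 -0.333  0.071]
 [ 0.459 -0.518  0.129]
 [ 0.374 -0.51   0.15 ]
 [ 0.605 -0.272  0.03 ]
 [ 0.569 -0.423  0.022]
 [ 0.531 -0.297  0.102]
 [ 0.484 -0.299  0.09 ]
 [ 0.628 -0.192  0.053]]
[340 205  44   8  53] [362.  208.6] ((361.5098876953125, 208.4478302001953), (43.551761627197266, 1.2215733528137207), 10.713123321533203) [ 0.5692 -0.2975  0.0203]
[353 218  24  35 433] [363.9 235. ] ((364.0, 235.00001525878906), (20.788311004638672, 32.55527877807617), 11.309932708740234) [ 0.5076 -0.2937  0.0947]
[345 263  24  24 382] [356.3 274.8] ((356.5, 274.5), (23.0, 23.0), 90.0) [ 0.4313 -0.2788  0.1039]
[386 274  21  21 144] [395.3 285.6] ((396.36541748046875, 283.673095703125), (19.023265838623047, 19.21938133239746), 11.309932708740234) [ 0.4109 -0.3516  0.0926]
((54.565853118896484, 55.19268798828125), (84.99897003173828, 83.95133209228516), 12.094757080078125)
```

View pics/crop0.png

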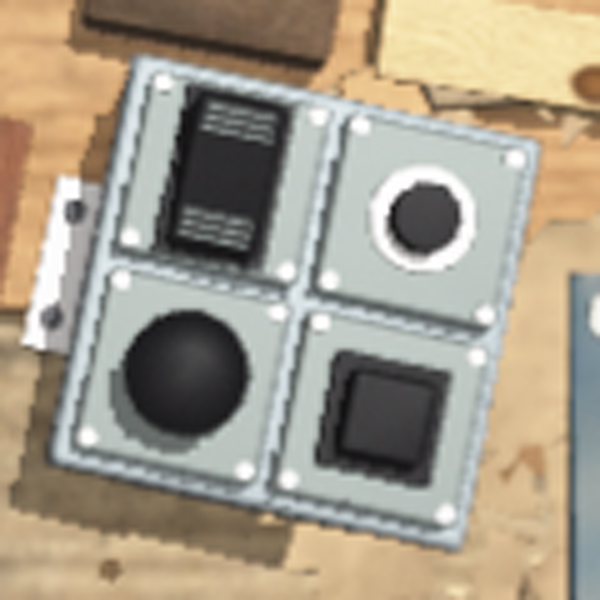

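View pics/z0.png

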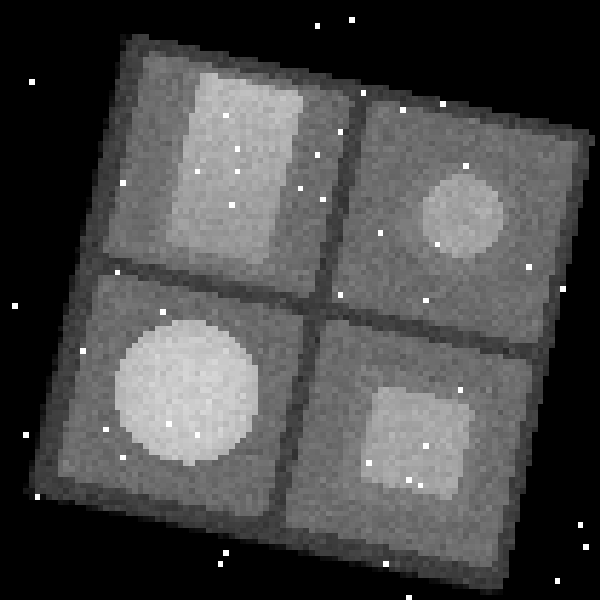

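The height map is clean, so I'll fit the control centres and the console yaw from it and check them against the given sizes.

```bash
python3 - <<'E'
from h import *
d=np.load("top_d.npy")
ys,xs=np.mgrid[200:318,322:435]; px=np.c_[xs.ravel(),ys.ravel()]
P=bydepth("top",px,d); z=cv2.medianBlur(P[:,2].reshape(xs.shape).astype(np.float32),3)
def big(mk): 
    n,l,s,c=cv2.connectedComponentsWithStats(mk.astype(np.uint8)); o=np.argsort(-s[1:,4])+1; return [l==i for i in o if s[i,4]>60]
con=big((z>.055)&(z<.13))[0]
Pc=P.reshape(*xs.shape,3)
r=cv2.minAreaRect(Pc[con][:,:2].astype(np.float32)*1000); print("console",r, np.median(z[con]))
ang=np.arctan2(*(cv2.boxPoints(r)[1]-cv2.boxPoints(r)[0])[::-1]); yaw=(ang+np.pi/4)%(np.pi/2)-np.pi/4; print("yaw",np.degrees(yaw))
cx=np.array([np.cos(yaw),np.sin(yaw)]);cy=np.array([-cx[1],cx[0]]);o=np.array(r[0])/1000
for m in big((z>.0895)&(z<.13)):
    q=Pc[m]; q=np.c_[q[:,:2],z[m]]; b=cv2.minAreaRect(q[:,:2].astype(np.float32)*1000)
    c=np.array(b[0])/1000; loc=np.array([(c-o)@cx,(c-o)@cy])
    print(np.round(c,4),"size",np.round(b[1],1),"loc",loc.round(4),"z",np.percentile(q[:,2],[5,50,95]).round(4), "mean",q.mean(0).round(4))
pl=Pc[con&(z>.078)&(z<.088)]; print("frame z",np.median(pl[:,2]))
# predicted points from console grid
for n,(a,b) in dict(rockpivot=(38,38),rockend=(38+18,38),start=(38,-38),key=(-38,-38),stop=(-38,38)).items(): print(n,(o+cx*a/1e3+cy*b/1e3).round(4))
# vise
ys,xs=np.mgrid[230:370,430:560];V=bydepth("top",np.c_[xs.ravel(),ys.ravel()],d);
for h in(.1,.14,.16):
    w=V[(V[:,2]>h)&(V[:,2]<.18)]; print(h,len(w),np.percentile(w,[1,99],axis=0).round(3).tolist())
s=robot.read_state();M=R.from_rotvec(s['orientation']).as_matrix();print(M.round(4),s['tool_pos'],s['q'])
print("tool y heading",np.degrees(np.arctan2(M[1,1],M[0,1])))
E
```

```text
console ((458.6644287109375, -311.7256774902344), (188.61007690429688, 177.5275421142578), 78.81200408935547) 0.079945505
yaw -11.187989
[ 0.4571 -0.2672] size [ 46.7 181.4] loc [-0.0102  0.0434] z [0.0907 0.096  0.1009] mean [ 0.5083 -0.296   0.0958]
[ 0.4116 -0.2581] size [ 45.5 111.4] loc [-0.0566  0.0435] z [0.0993 0.1041 0.1065] mean [ 0.4341 -0.2815  0.1036]
[ 0.4141 -0.2881] size [ 35.9 175.3] loc [-0.0483  0.0145] z [0.0922 0.0946 0.0962] mean [ 0.4193 -0.3544  0.0946]
[ 0.4403 -0.2955] size [ 25.6 211. ] loc [-0.0211  0.0124] z [0.0921 0.0941 0.0955] mean [ 0.4935 -0.3704  0.094 ]
frame z 0.08030992004476412
rockpivot [ 0.5033 -0.2818]
rockend [ 0.521  -0.2853]
start [ 0.4886 -0.3564]
key [ 0.414  -0.3416]
stop [ 0.4288 -0.2671]
0.1 6705 [[0.281, -0.579, 0.104], [0.491, -0.458, 0.154]]
0.14 3354 [[0.293, -0.58, 0.141], [0.404, -0.458, 0.155]]Traceback (most recent call last):
  File "<stdin>", line 22, in <module>
    return _quantile_unchecked(
        a, q, axis, out, overwrite_input, method, keepdims, weights)
    return _ureduce(a,
                    func=_quantile_ureduce_func,
    ...<5 lines>...
                    overwrite_input=overwrite_input,
                    method=method)
    r = func(a, **kwargs)
    result = _quantile(arr,
                       quantiles=q,
    ...<2 lines>...
                       out=out,
                       weights=wgt)
    slices_having_nans = np.isnan(arr[-1, ...])
                                  ~~~^^^^^^^^^
IndexError: index -1 is out of bounds for axis 0 with size 0
```

The depth reads about 4 mm low and has dropout pixels, so I'll use ray-to-plane at the known heights, with masks from the depth.

```bash
cat > m.py <<'E'
from h import *
d=cv2.medianBlur(np.load("top_d.npy").astype(np.float32),3)
ys,xs=np.mgrid[200:318,322:435]; px=np.c_[xs.ravel(),ys.ravel()]
P=bydepth("top",px,d); z=P[:,2].reshape(xs.shape); Z=z
def big(mk): 
    n,l,s,c=cv2.connectedComponentsWithStats(mk.astype(np.uint8)); o=np.argsort(-s[1:,4])+1; return [l==i for i in o if s[i,4]>60]
def w(m,h): return onplane("top",np.c_[xs[m],ys[m]],h)[:,:2]
con=big((z>.055)&(z<.13))[0]
for h in(.07,):
    r=cv2.minAreaRect(w(con,h).astype(np.float32)*1000); print("console",h,r)
bp=cv2.boxPoints(r);e=bp[1]-bp[0];yaw=(np.arctan2(e[1],e[0])+np.pi/4)%(np.pi/2)-np.pi/4; print("yaw",np.degrees(yaw))
o=np.array(r[0])/1000
cx=np.array([np.cos(yaw),np.sin(yaw)]);cy=np.array([-cx[1],cx[0]])
fr=big(con&(z>.0755)&(z<.13))
for m in fr: 
    b=cv2.minAreaRect(w(m,.083).astype(np.float32)*1000);print("module",np.round(b[0],1),np.round(b[1],1),b[2])
for m,h in zip(big((z>.0885)&(z<.13)),[.097]*4):
    hh=np.median(z[m])+.004
    q=w(m,hh);b=cv2.minAreaRect(q.astype(np.float32)*1000);c=q.mean(0)
    print(np.round(b[0],1),np.round(b[1],1),b[2],"mean",c.round(4),"loc",np.round([(c-o)@cx,(c-o)@cy],4),"z",np.median(z[m]).round(4))
for n,(a,b) in dict(rockpivot=(38,38),rockend=(38+18,38),start=(38,-38),key=(-38,-38),stop=(-38,38)).items(): print(n,(o+cx*a/1e3+cy*b/1e3).round(4))
by=bydepth("top",[(440,240),(400,330),(300,320),(250,300),(520,200)],d);print("bench z",by[:,2])
s=robot.read_state();M=R.from_rotvec(s['orientation']).as_matrix();print(M.round(4),s['tool_pos'])
print("tool y heading",np.degrees(np.arctan2(M[1,1],M[0,1])))
E
python3 m.py
```

```text
console 0.07 ((463.3983154296875, -325.6280517578125), (160.44602966308594, 160.18699645996094), 78.87712097167969)
yaw -11.122881
module [ 419.5 -355.8] [69.8 69.6] 78.69409942626953
module [ 434.1 -281.9] [69.4 69.3] 78.7366714477539
module [ 493.5 -370.6] [69.6 69.7] 79.04560852050781
module [ 508.1 -296.4] [69.2 69.8] 79.04995727539062
[ 508.3 -296.2] [34.  57.8] 77.97142028808594 mean [ 0.5085 -0.2965] loc [0.0386 0.0373] z 0.096
[ 434.1 -281.6] [44.7 43.7] 45.881404876708984 mean [ 0.434  -0.2815] loc [-0.0373  0.0377] z 0.1042
[ 419.4 -355.6] [32.3 31.7] 78.78362274169922 mean [ 0.4194 -0.3557] loc [-0.0374 -0.038 ] z 0.0946
[ 493.7 -370.9] [24.7 25.1] 45.60329055786133 mean [ 0.4937 -0.3708] loc [ 0.0385 -0.0384] z 0.0941
rockpivot [ 0.508  -0.2957]
rockend [ 0.5257 -0.2991]
start [ 0.4934 -0.3702]
key [ 0.4188 -0.3556]
stop [ 0.4334 -0.281 ]
bench z [-0.00242116 -0.00040739 -0.00219381 -0.00252    -0.00164674]
[[ 8.926e-01  4.509e-01 -7.000e-04]
 [ 4.509e-01 -8.926e-01  1.500e-03]
 [ 1.000e-04 -1.600e-03 -1.000e+00]] [ 0.27034802 -0.53507373  0.21770925]
tool y heading -63.196632237439836
```

Every fit matches the given sizes: console 160.4×160.2 mm, modules about 69.6 mm, paddle 34×58 mm, key 32 mm, with grid residuals under 1 mm. Yaw is −11.1°. First I lift off, shut the jaws and turn so the 15 mm pad width lies along console x.

Call:
drive_tool:
  steps:
    - {"jaw": 0, "tx": 0, "ty": 0, "tz": -0.15, "turn": 0}
    - {"jaw": 0, "tx": 0, "ty": 0, "tz": -0.15, "turn": 0}
    - {"jaw": 0, "tx": 0.91, "ty": -0.324, "tz": -0.15, "turn": 0.21}
    - {"jaw": 0, "tx": 0.91, "ty": -0.324, "tz": -0.15, "turn": 0.21}
    - {"jaw": 0, "tx": 0.91, "ty": -0.324, "tz": -0.15, "turn": 0.21}
    - {"jaw": 0, "tx": 0.91, "ty": -0.324, "tz": -0.15, "turn": 0.21}
    - {"jaw": 0, "tx": 0.91, "ty": -0.324, "tz": -0.15, "turn": 0.21}
    - {"jaw": 0, "tx": 0.91, "ty": -0.324, "tz": -0.15, "turn": 0.21}
    - {"jaw": 0, "tx": 0.91, "ty": -0.324, "tz": -0.15, "turn": 0.21}
    - {"jaw": 0, "tx": 0.91, "ty": -0.324, "tz": -0.15, "turn": 0.21}
    - {"jaw": 0, "tx": 0.91, "ty": -0.324, "tz": -0.15, "turn": 0.21}
    - {"jaw": 0, "tx": 0.91, "ty": -0.324, "tz": -0.15, "turn": 0.21}
  force: 10

```text
t: 1.3
tool_pos: [0.4695, -0.3268, 0.2635]
orientation: [3.127, -0.304, -0.001]
force: [-1.1, -0.0, 0.2]
opening: 0.0025
```

```bash
cat > go.py <<'E'
import sys
from h import *
T=dict(rocker=(.5260,-.2994),start=(.4936,-.3706),key=(.4191,-.3557),far=(.48,-.1))
s=robot.read_state();M=R.from_rotvec(s['orientation']).as_matrix()
p=s['tool_pos'];print(p.round(4),"F",s['force'].round(1),"open",s['opening'],"xhead",np.degrees(np.arctan2(M[1,0],M[0,0])),"tilt",np.degrees(np.arccos(-M[2,2])),"t",s['t'])
for k in sys.argv[1:]:
    D=np.array([*T[k],p[2]])-p; print(k,"t units",((M.T@D)/.3).round(4))
E
python3 go.py rocker
```

```text
[ 0.4695 -0.3268  0.2635] F [-1.1 -0.   0.2] open 0.002508201324316749 xhead -11.101393187021428 tilt 0.02375169706041273 t 1.3
rocker t units [ 1.673e-01 -1.261e-01 -1.000e-04]
```

Call:
drive_tool:
  steps:
    - {"jaw": 0, "tx": 0.167, "ty": -0.126, "tz": 0, "turn": 0}
    - {"jaw": 0, "tx": 0.167, "ty": -0.126, "tz": 0, "turn": 0}
    - {"jaw": 0, "tx": 0.167, "ty": -0.126, "tz": 0.16, "turn": 0}
    - {"jaw": 0, "tx": 0.167, "ty": -0.126, "tz": 0.3, "turn": 0}
    - {"jaw": 0, "tx": 0.167, "ty": -0.126, "tz": 0.42, "turn": 0}
    - {"jaw": 0, "tx": 0.167, "ty": -0.126, "tz": 0.47, "turn": 0}
    - {"jaw": 0, "tx": 0.167, "ty": -0.126, "tz": 0.47, "turn": 0}
    - {"jaw": 0, "tx": 0.167, "ty": -0.126, "tz": 0.47, "turn": 0}
    - {"jaw": 0, "tx": 0.167, "ty": -0.126, "tz": 0.47, "turn": 0}

```text
t: 2.2
tool_pos: [0.5282, -0.2995, 0.1257]
orientation: [3.125, -0.301, 0.006]
force: [0.2, 0.5, -0.1]
opening: 0.0004
```

```bash
python3 go.py rocker; python3 - <<'E'
from h import *
for n in("scene","top"):
    p,d=robot.read_camera(n); cv2.imwrite(f"pics/{n}1.png",p)
E
```

```text
[ 0.5282 -0.2995  0.1257] F [ 0.2  0.5 -0.1] open 0.00038506778339152174 xhead -11.02020412281838 tilt 0.26086451193038374 t 2.2
rocker t units [-0.0074  0.0011 -0.    ]
```

View pics/scene1.png

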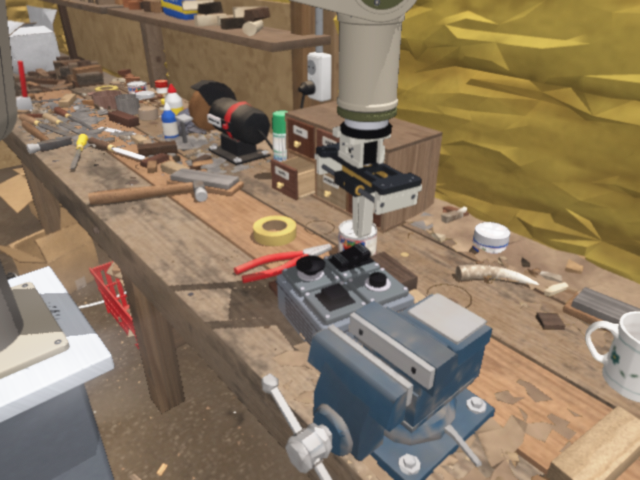

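View pics/top1.png

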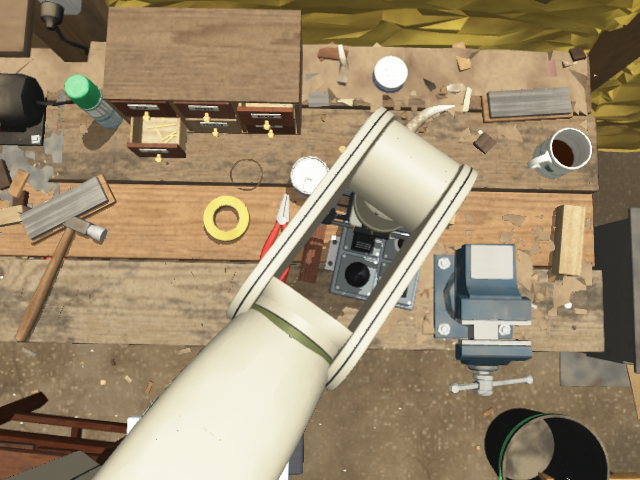

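The scene view shows the shut fingers at about (360,235), over the raised far end of the rocker. The arm hides it in the top view. I'll press in graded steps and watch the force.

Call:
drive_tool:
  steps:
    - {"jaw": 0, "tx": -0.004, "ty": 0, "tz": 0.04, "turn": 0}
    - {"jaw": 0, "tx": -0.004, "ty": 0, "tz": 0.06, "turn": 0}
    - {"jaw": 0, "tx": -0.004, "ty": 0, "tz": 0.075, "turn": 0}
    - {"jaw": 0, "tx": -0.004, "ty": 0, "tz": 0.085, "turn": 0}
    - {"jaw": 0, "tx": -0.004, "ty": 0, "tz": 0.09, "turn": 0}
    - {"jaw": 0, "tx": -0.004, "ty": 0, "tz": 0.09, "turn": 0}
    - {"jaw": 0, "tx": -0.004, "ty": 0, "tz": 0.09, "turn": 0}

```text
t: 3.0
tool_pos: [0.5271, -0.2981, 0.097]
orientation: [3.126, -0.3, 0.005]
force: [3.1, 2.3, 6.5]
opening: 0.0002
```

```bash
python3 go.py rocker
```

```text
[ 0.5271 -0.2981  0.097 ] F [3.1 2.3 6.5] open 0.00022526980063539284 xhead -10.979982777782332 tilt 0.17596027108489884 t 3.0
rocker t units [-0.0027  0.0049 -0.    ]
```

Call:
drive_tool:
  steps:
    - {"jaw": 0, "tx": 0, "ty": 0, "tz": 0.006, "turn": 0}
    - {"jaw": 0, "tx": 0, "ty": 0, "tz": 0.012, "turn": 0}
    - {"jaw": 0, "tx": 0, "ty": 0, "tz": 0.012, "turn": 0}

```text
t: 3.3
tool_pos: [0.5276, -0.2983, 0.0958]
orientation: [3.126, -0.3, 0.007]
force: [-2.0, 5.8, 21.9]
opening: 0.0004
```

The force rose to 22 N at z=0.0958, close to the expected 0.0955 for fully home. One small extra push, then I retreat and look.

Call:
drive_tool:
  steps:
    - {"jaw": 0, "tx": 0, "ty": 0, "tz": 0.005, "turn": 0}
    - {"jaw": 0, "tx": 0, "ty": 0, "tz": 0.005, "turn": 0}

```text
t: 3.5
tool_pos: [0.5277, -0.2984, 0.0955]
orientation: [3.126, -0.3, 0.007]
force: [-6.7, 8.0, 30.6]
opening: 0.0005
```

Call:
drive_tool:
  steps:
    - {"jaw": 0, "tx": 0, "ty": 0, "tz": -0.06, "turn": 0}
    - {"jaw": 0, "tx": 0, "ty": 0, "tz": -0.2, "turn": 0}
    - {"jaw": 0, "tx": 0, "ty": 0, "tz": -0.34, "turn": 0}
    - {"jaw": 0, "tx": 0, "ty": 0, "tz": -0.34, "turn": -0.5}
    - {"jaw": 0, "tx": 0, "ty": 0, "tz": -0.34, "turn": -0.5}
    - {"jaw": 0, "tx": 0, "ty": 0, "tz": -0.34, "turn": -0.5}
    - {"jaw": 0, "tx": -0.7, "ty": 0, "tz": -0.34, "turn": -0.5}
    - {"jaw": 0, "tx": -0.7, "ty": 0, "tz": -0.34, "turn": -0.5}
    - {"jaw": 0, "tx": -0.7, "ty": 0, "tz": -0.34, "turn": -0.5}
    - {"jaw": 0, "tx": -0.7, "ty": 0, "tz": -0.34, "turn": -0.5}
    - {"jaw": 0, "tx": -0.7, "ty": 0, "tz": -0.34, "turn": -0.5}
    - {"jaw": 0, "tx": -0.7, "ty": 0, "tz": -0.34, "turn": -0.5}

```text
t: 4.7
tool_pos: [0.3175, -0.2574, 0.1921]
orientation: [-2.625, -1.725, 0.001]
force: [0.7, 0.1, 0.7]
opening: 0.0007
```

```bash
python3 go.py key; python3 - <<'E'
from h import *
for n in("scene","top"):
    p,d=robot.read_camera(n); cv2.imwrite(f"pics/{n}2.png",p); np.save(f"{n}_d2.npy",d)
    if n=="scene": cv2.imwrite("pics/scrop2.png",cv2.resize(p[220:340,260:440],(720,480),interpolation=2))
E
```

```text
[ 0.3175 -0.2574  0.1921] F [0.7 0.1 0.7] open 0.0006761043345390873 xhead 66.61328568583258 tilt 0.028344625372451273 t 4.7
key t units [-1.665e-01  4.409e-01 -1.000e-04]
```

View pics/scrop2.png

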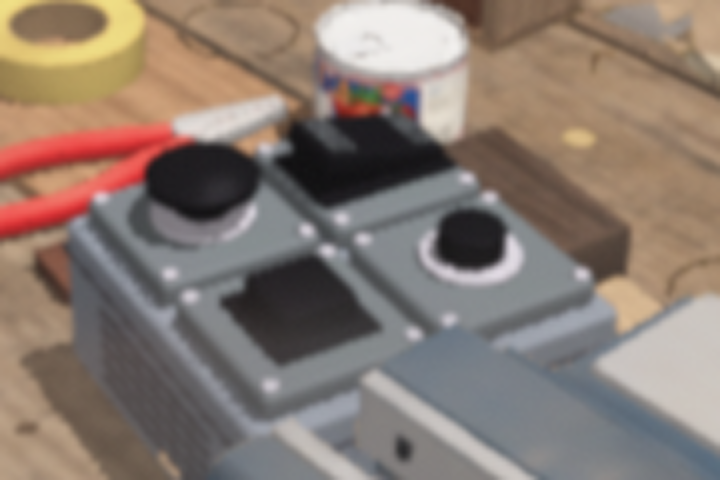

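View pics/top2.png

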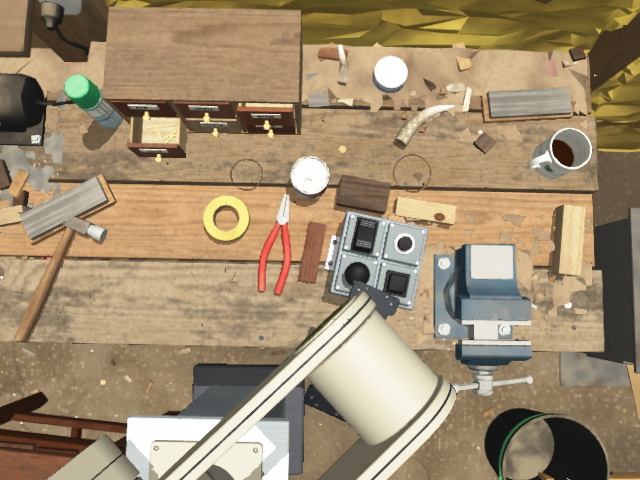

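The rocker is in clear view at top (366,235), and the loose things look unmoved. I'll measure the paddle's slope before and after.

```bash
python3 - <<'E'
from h import *
o=np.array([.4634,-.3256]);yaw=np.radians(-11.12);cx=np.array([np.cos(yaw),np.sin(yaw)]);cy=np.array([-cx[1],cx[0]])
for f in("top_d.npy","top_d2.npy"):
    d=np.load(f);ys,xs=np.mgrid[205:262,340:395];P=bydepth("top",np.c_[xs.ravel(),ys.ravel()],d)
    a=(P[:,:2]-o)@cx-.038;b=(P[:,:2]-o)@cy-.038
    m=(abs(b)<.013)&(abs(a)<.025)&(P[:,2]>.085)&(P[:,2]<.12)
    k=np.polyfit(a[m],P[m,2],1);print(f,m.sum(),"slope rad",np.arctan(k[0]),"z@+18",np.polyval(k,.018))
E
```

```text
top_d.npy 384 slope rad 0.19352017196551322 z@+18 0.09937634716829617
top_d2.npy 365 slope rad -0.1872425170702369 z@+18 0.09290046826676508
```

Slope went from +0.194 to −0.187 rad and the marked point sank 6.5 mm, with a hard stop at 30 N, so the rocker is home. Next is the square key, with the body's long side turned along console x to stay clear of the vise.

Call:
drive_tool:
  steps:
    - {"jaw": 0, "tx": -0.166, "ty": 0.441, "tz": 0, "turn": -0.068}
    - {"jaw": 0, "tx": -0.166, "ty": 0.441, "tz": 0, "turn": -0.068}
    - {"jaw": 0, "tx": -0.166, "ty": 0.441, "tz": 0, "turn": -0.068}
    - {"jaw": 0, "tx": -0.166, "ty": 0.441, "tz": 0, "turn": -0.068}
    - {"jaw": 0, "tx": -0.166, "ty": 0.441, "tz": 0.1, "turn": -0.068}
    - {"jaw": 0, "tx": -0.166, "ty": 0.441, "tz": 0.2, "turn": -0.068}
    - {"jaw": 0, "tx": -0.166, "ty": 0.441, "tz": 0.25, "turn": -0.068}
    - {"jaw": 0, "tx": -0.166, "ty": 0.441, "tz": 0.25, "turn": -0.068}
    - {"jaw": 0, "tx": -0.166, "ty": 0.441, "tz": 0.25, "turn": -0.068}
    - {"jaw": 0, "tx": -0.166, "ty": 0.441, "tz": 0.25, "turn": -0.068}

```text
t: 5.8
tool_pos: [0.4215, -0.3573, 0.1196]
orientation: [2.43, 1.987, 0.0]
force: [-0.2, 0.3, 1.2]
opening: 0.0007
```

```bash
python3 go.py key; python3 - <<'E'
from h import *
p,d=robot.read_camera("scene"); cv2.imwrite("pics/scrop3.png",cv2.resize(p[120:340,240:480],(720,660)[:1]+(600,),interpolation=2))
E
```

```text
[ 0.4215 -0.3573  0.1196] F [-0.2  0.3  1.2] open 0.0006940077970659244 xhead 78.55106332175265 tilt 0.16906216030533894 t 5.8
key t units [ 0.0037 -0.0091 -0.    ]
```

View pics/scrop3.png

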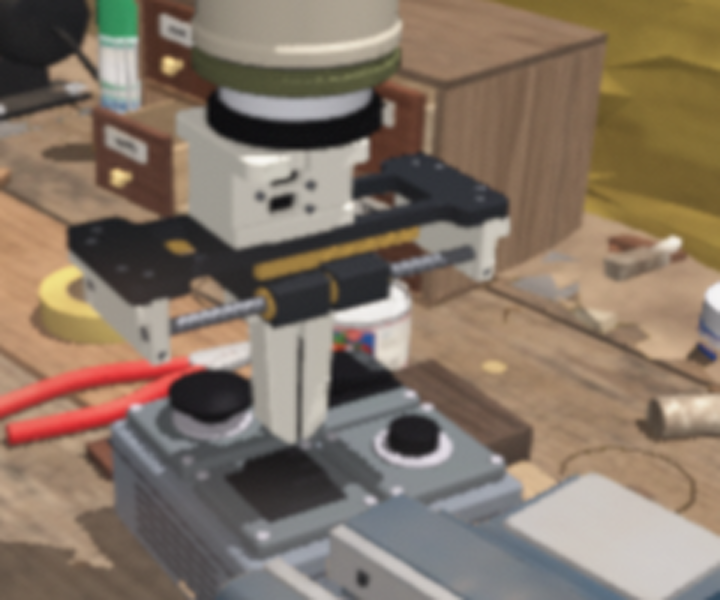

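The fingers are over the square key at crop (300,440), with mushroom, start button and vise well clear. Pressing in steps.

Call:
drive_tool:
  steps:
    - {"jaw": 0, "tx": 0.003, "ty": -0.007, "tz": 0.03, "turn": 0}
    - {"jaw": 0, "tx": 0.003, "ty": -0.007, "tz": 0.055, "turn": 0}
    - {"jaw": 0, "tx": 0.003, "ty": -0.007, "tz": 0.07, "turn": 0}
    - {"jaw": 0, "tx": 0.003, "ty": -0.007, "tz": 0.08, "turn": 0}
    - {"jaw": 0, "tx": 0.003, "ty": -0.007, "tz": 0.09, "turn": 0}
    - {"jaw": 0, "tx": 0.003, "ty": -0.007, "tz": 0.095, "turn": 0}
    - {"jaw": 0, "tx": 0.003, "ty": -0.007, "tz": 0.095, "turn": 0}

```text
t: 6.55
tool_pos: [0.4185, -0.355, 0.0902]
orientation: [-2.43, -1.989, 0.0]
force: [-6.7, 6.4, 14.2]
opening: 0.0006
```

Call:
drive_tool:
  steps:
    - {"jaw": 0, "tx": 0, "ty": 0, "tz": 0.006, "turn": 0}
    - {"jaw": 0, "tx": 0, "ty": 0, "tz": 0.01, "turn": 0}
    - {"jaw": 0, "tx": 0, "ty": 0, "tz": 0.01, "turn": 0}

```text
t: 6.85
tool_pos: [0.4186, -0.3551, 0.0899]
orientation: [-2.431, -1.99, 0.001]
force: [-16.0, 15.6, 36.3]
opening: 0.0005
```

Call:
drive_tool:
  steps:
    - {"jaw": 0, "tx": 0, "ty": 0, "tz": -0.06, "turn": 0}
    - {"jaw": 0, "tx": 0, "ty": 0, "tz": -0.2, "turn": 0}
    - {"jaw": 0, "tx": 0, "ty": 0, "tz": -0.35, "turn": 0}
    - {"jaw": 0, "tx": 0, "ty": 0, "tz": -0.35, "turn": 0}
    - {"jaw": 0, "tx": 0.18, "ty": -0.5, "tz": -0.35, "turn": 0}
    - {"jaw": 0, "tx": 0.18, "ty": -0.5, "tz": -0.35, "turn": 0}
    - {"jaw": 0, "tx": 0.18, "ty": -0.5, "tz": -0.35, "turn": 0}
    - {"jaw": 0, "tx": 0.18, "ty": -0.5, "tz": -0.35, "turn": 0}
    - {"jaw": 0, "tx": 0.18, "ty": -0.5, "tz": -0.35, "turn": 0}

```text
t: 7.75
tool_pos: [0.2819, -0.2724, 0.191]
orientation: [2.431, 1.987, 0.0]
force: [1.2, 0.1, -0.1]
opening: 0.0003
```

```bash
cat > chk.py <<'E'
import sys
from h import *
n=sys.argv[1]
o=np.array([.4634,-.3256]);yaw=np.radians(-11.12);cx=np.array([np.cos(yaw),np.sin(yaw)]);cy=np.array([-cx[1],cx[0]])
p,d=robot.read_camera("top");np.save(f"top_d{n}.npy",d);cv2.imwrite(f"pics/top{n}.png",p)
for f in("top_d.npy",f"top_d{n}.npy"):
    d=np.load(f);ys,xs=np.mgrid[200:318,322:435];P=bydepth("top",np.c_[xs.ravel(),ys.ravel()],d)
    for k,(a,b,r) in dict(key=(-.038,-.038,.011),start=(.038,-.038,.008),stop=(-.038,.038,.012)).items():
        q=(P[:,:2]-o); m=np.hypot(q@cx-a,q@cy-b)<r; v=P[m,2]; v=v[v<.3]; print(f,k,m.sum(),np.median(v).round(4))
    a=(P[:,:2]-o)@cx-.038;b=(P[:,:2]-o)@cy-.038
    m=(abs(b)<.013)&(abs(a)<.025)&(P[:,2]>.085)&(P[:,2]<.12)
    if m.sum()>50: print("rocker slope",np.arctan(np.polyfit(a[m],P[m,2],1)[0]))
E
python3 chk.py 4; python3 go.py start
```

```text
top_d.npy key 113 0.0952
top_d.npy start 58 0.0946
top_d.npy stop 134 0.1058
rocker slope 0.19352017196551322
top_d4.npy key 108 0.0874
top_d4.npy start 60 0.0951
top_d4.npy stop 136 0.1057
rocker slope -0.20134190405604804
[ 0.2828 -0.2731  0.1914] F [ 0.6 -0.5 -0.3] open 0.0005189833108591765 xhead 78.55356000578749 tilt 0.1348562936348322 t 7.8
start t units [-0.179   0.753   0.0017]
```

View pics/top4.png

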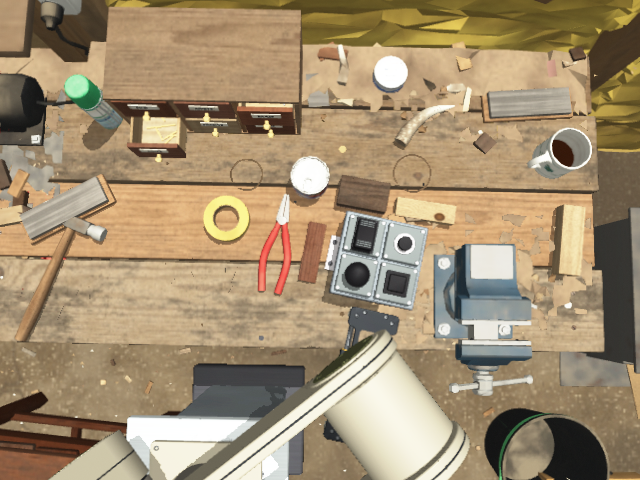

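The key is down 7.8 mm, the rocker slope now reads −0.20 rad, and stop and start are unchanged. The top view shows all the loose things in place. Now the start button, passing well above the console.

Call:
drive_tool:
  steps:
    - {"jaw": 0, "tx": -0.179, "ty": 0.75, "tz": 0, "turn": -0.002}
    - {"jaw": 0, "tx": -0.179, "ty": 0.75, "tz": 0, "turn": -0.002}
    - {"jaw": 0, "tx": -0.179, "ty": 0.75, "tz": 0, "turn": -0.002}
    - {"jaw": 0, "tx": -0.179, "ty": 0.75, "tz": 0, "turn": -0.002}
    - {"jaw": 0, "tx": -0.179, "ty": 0.75, "tz": 0, "turn": -0.002}
    - {"jaw": 0, "tx": -0.179, "ty": 0.75, "tz": 0, "turn": -0.002}
    - {"jaw": 0, "tx": -0.179, "ty": 0.75, "tz": 0.13, "turn": -0.002}
    - {"jaw": 0, "tx": -0.179, "ty": 0.75, "tz": 0.24, "turn": -0.002}
    - {"jaw": 0, "tx": -0.179, "ty": 0.75, "tz": 0.24, "turn": -0.002}
    - {"jaw": 0, "tx": -0.179, "ty": 0.75, "tz": 0.24, "turn": -0.002}
    - {"jaw": 0, "tx": -0.179, "ty": 0.75, "tz": 0.24, "turn": -0.002}

```text
t: 8.9
tool_pos: [0.4936, -0.3708, 0.1214]
orientation: [2.423, 1.995, 0.001]
force: [-0.4, 0.6, 0.4]
opening: 0.0006
```

```bash
python3 go.py start; python3 - <<'E'
from h import *
p,d=robot.read_camera("scene"); cv2.imwrite("pics/scrop5.png",cv2.resize(p[120:340,240:480],(655,600),interpolation=2))
E
```

```text
[ 0.4936 -0.3708  0.1214] F [-0.4  0.6  0.4] open 0.0006255084916136166 xhead 78.94892248769786 tilt 0.18594825786738117 t 8.9
start t units [ 0.0007 -0.0002 -0.    ]
```

View pics/scrop5.png

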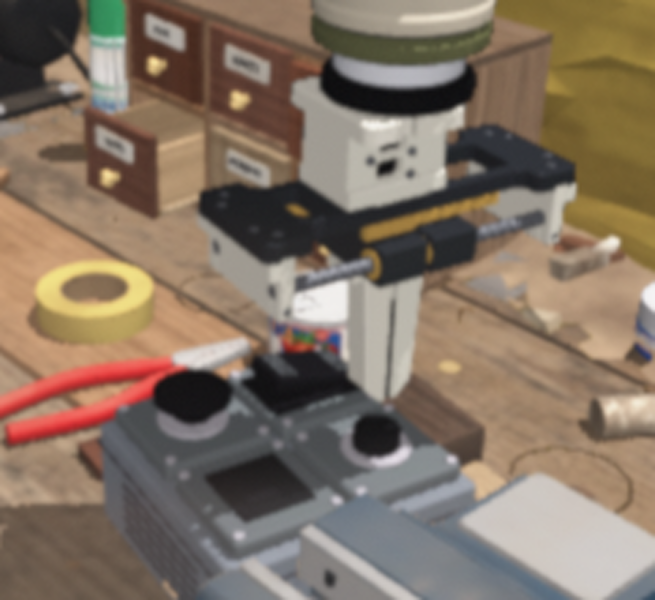

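The fingertips at crop (380,395) sit straight above the start button at (378,425). Pressing.

Call:
drive_tool:
  steps:
    - {"jaw": 0, "tx": 0, "ty": 0, "tz": 0.03, "turn": 0}
    - {"jaw": 0, "tx": 0, "ty": 0, "tz": 0.06, "turn": 0}
    - {"jaw": 0, "tx": 0, "ty": 0, "tz": 0.075, "turn": 0}
    - {"jaw": 0, "tx": 0, "ty": 0, "tz": 0.085, "turn": 0}
    - {"jaw": 0, "tx": 0, "ty": 0, "tz": 0.095, "turn": 0}
    - {"jaw": 0, "tx": 0, "ty": 0, "tz": 0.1, "turn": 0}
    - {"jaw": 0, "tx": 0, "ty": 0, "tz": 0.1, "turn": 0}

```text
t: 9.65
tool_pos: [0.4922, -0.3696, 0.0902]
orientation: [-2.424, -1.997, 0.0]
force: [-5.4, 4.5, 11.6]
opening: 0.0007
```

Call:
drive_tool:
  steps:
    - {"jaw": 0, "tx": 0, "ty": 0, "tz": 0.006, "turn": 0}
    - {"jaw": 0, "tx": 0, "ty": 0, "tz": 0.008, "turn": 0}
    - {"jaw": 0, "tx": 0, "ty": 0, "tz": 0.008, "turn": 0}

```text
t: 9.95
tool_pos: [0.4922, -0.3697, 0.0899]
orientation: [-2.425, -1.997, 0.0]
force: [-12.6, 9.3, 25.1]
opening: 0.0007
```

Hard stop at z=0.090 with 25 N, so it's fully in. Now I release and retreat the way I came.

Call:
drive_tool:
  steps:
    - {"jaw": 0, "tx": 0, "ty": 0, "tz": -0.04, "turn": 0}
    - {"jaw": 0, "tx": 0, "ty": 0, "tz": -0.18, "turn": 0}
    - {"jaw": 0, "tx": 0, "ty": 0, "tz": -0.35, "turn": 0}
    - {"jaw": 0, "tx": 0, "ty": 0, "tz": -0.35, "turn": 0}
    - {"jaw": 0, "tx": 0.18, "ty": -0.75, "tz": -0.35, "turn": 0}
    - {"jaw": 0, "tx": 0.18, "ty": -0.75, "tz": -0.35, "turn": 0}
    - {"jaw": 0, "tx": 0.18, "ty": -0.75, "tz": -0.35, "turn": 0}
    - {"jaw": 0, "tx": 0.18, "ty": -0.75, "tz": -0.35, "turn": 0}
    - {"jaw": 0, "tx": 0.18, "ty": -0.75, "tz": -0.35, "turn": 0}
    - {"jaw": 0, "tx": 0.18, "ty": -0.75, "tz": -0.35, "turn": 0}
    - {"jaw": 0, "tx": 0.18, "ty": -0.75, "tz": -0.35, "turn": 0}

```text
t: 11.05
tool_pos: [0.2821, -0.2741, 0.1921]
orientation: [2.424, 1.995, 0.0]
force: [0.1, 0.1, 0.7]
opening: 0.0004
```

```bash
python3 chk.py 6; python3 go.py
```

```text
top_d.npy key 113 0.0952
top_d.npy start 58 0.0946
top_d.npy stop 134 0.1058
rocker slope 0.19352017196551322
top_d6.npy key 111 0.0881
top_d6.npy start 58 0.0949
top_d6.npy stop 136 0.1055
rocker slope -0.19900462934645638
[ 0.2825 -0.2742  0.1921] F [-0.2  0.1  0. ] open 0.00037797056939753936 xhead 78.92955103015672 tilt 0.10955153051350158 t 11.1
```

View pics/top6.png

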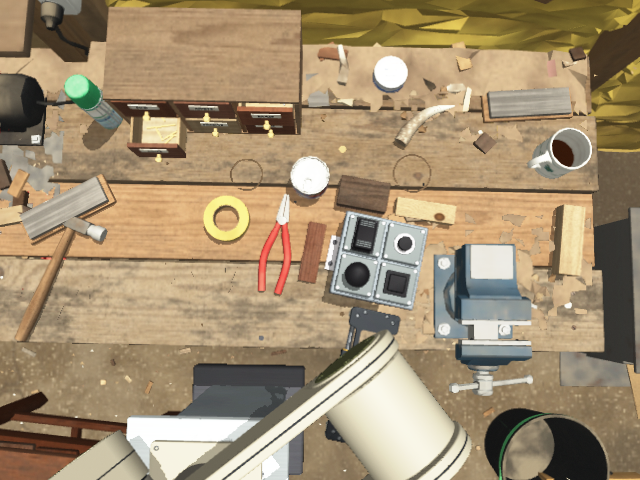

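The rocker is on, the key is in, start has come back up, stop is untouched and the loose things haven't moved. The arm is clear, so I hand the job in.

```bash
python3 -c "
from plant import robot
print(robot.close_job())"
```

```text
the job is handed in; nothing more can be done
None
```

The polisher start-up was done in the order asked: rocker, then square key, then start button. I used shut fingertips throughout and handed the job in at about 11.1 s.

| Control | Hard stop while pressing | Last depth check |
|---|---|---|
| Rocker | 31 N | Slope went from +0.19 to −0.20 rad, so the far end is fully down |
| Square key | 36 N | 7.1 mm down (7.8 mm in the check right after pressing; 8 mm is fully in) |
| Start button | 25 N, then released | Back at its starting height, within 0.3 mm |
| Stop button | not pressed | Unchanged, within 0.3 mm |

In the last top view the loose things lie where they did, judged by eye. The arm was clear of everything, with about 0 N on the tool.

**Disagreements:** The depth camera read 2–5 mm low, so I judged heights by change from the first picture and positions by ray-to-plane. The key's 7.8 and 7.1 mm readings differ by 0.7 mm. I put that down to depth noise, since the fingertips stopped hard at z = 0.090, its fully-in height.

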